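# Knock out the stuck filter cartridge and hang the push rod away

### The job

The red filter cartridge is stuck in the blue filter head on the knock-out stand. Take the orange push rod out of its rinse block, push the cartridge out from behind with it, down through the access hole in the top of the stand, so that it drops into the grey tray below, and then hang the rod by its flange on the black twin-bar hook, next to the green stirrer that must stay hanging there. Leave the spatula, the blue tint jar and the black bowl around it where they are.

Things in the scene. Friction and masses are not known exactly. Their poses are not given: they have to be found in the camera images.
- push_rod: Push rod, upright, tip down, 0.13 kg: steel shaft 12 dia x 90 long; above it an orange flange 44 dia x 6 thick (90 to 96 above the tip); above that an orange cylindrical grip 24 dia x 34 tall (96 to 130 above the tip). Origin: centre of the lower tip; z runs up along the shaft. At the start it stands in the rinse block, the flange resting on the block's top, tip 10 above the table.
- rod_flange (a point): Centre of the underside of the push rod's flange, 90 above the tip.
- rinse_block: Fixed white block 60 x 60 x 100 tall on a thin steel plate 110 x 110 x 8, with an upright hole 22 dia through its middle in which the rod stands loosely; lift the rod straight up. Origin: centre of the underside.
- stand: Fixed knock-out stand. Below, a grey open tray 160 (x) x 126 (y) with walls 22 high and 4 thick; two dark posts at y = +-55 carry a filter head 66 (x) x 126 (y): blue block from 70 to 108 above the table with an upright bore 36 dia holding the cartridge, under an aluminium cap from 108 to 118 with the access hole, 22 dia, on the same axis. Origin: centre of the tray's underside, on the hole's axis; z up.
- access_hole (a point): Centre of the mouth of the access hole (22 dia) in the top face of the stand, 118 above the table. The top of the stuck cartridge, a low dome, lies about 8 below this mouth. Two sprung noses hold the cartridge: it takes about 8 to 10 N downwards to start it, up to 20 N if pushed off-centre; after 5 to 10 of travel it comes free and drops; pushing until the tip is about 45 below the mouth makes sure that it is out.
- cartridge: Red plastic filter cartridge 34 dia x 50 tall with a narrower neck and a low dome (3 high) on its top, 0.06 kg. Origin: centre of its underside; z along its axis. At the start it is stuck upright in the stand, its lower end showing about 13 below the blue block.
- cartridge_center (a point): Middle of the cartridge, on its axis, 25 above its underside.
- hook: Fixed tool hook: two parallel black bars 8 dia along its x axis, at y = +-14.5 (clear gap 21), their tops 127 above the table, straight from x = -110 to x = +115; at the -x end they turn up by 14, at the +x end they come down to a base plate 250 x 100 x 10. A tool hangs with its shaft between the bars and its flange lying on both. Origin: centre of the base's underside; x along the bars, z up.
- stirrer: Green-headed stirrer already hanging on the hook at any place along the bars: shaft 10 dia x 90, paddle 30 wide at the bottom, flange 44 dia, 90 to 96 above its lower end, ball head to 122. Origin: centre of its lower end.
- stirrer_flange (a point): Centre of the underside of the stirrer's flange, 90 above its lower end.
- tint_jar: Bystander: blue jar with black cap, 60 dia x 75 tall, sizes in mm. Not part of the job.
- spatula: Bystander: spatula lying flat, in front of the stand, sizes in mm. Not part of the job.
- ink_pot: Bystander: small black open bowl, 80 dia x 40 tall, sizes in mm. Not part of the job.
Not all that is in view belongs to the job. What is shaped like the stand but pink is not meant. There is more than one size of the push_rod; the one meant has the size given above.

How it is judged:
On the way, in this order (a step that is already met when the one before it is completed fails the run):
1. the push rod's tip is in the access hole (horizontal distance between push_rod and access_hole below 0.012 m and z of push_rod in the frame of access_hole between -0.08 and -0.005 m).
2. the cartridge is out of the filter head, in the tray (x of cartridge_center in the frame of stand between -0.078 and 0.078 m and y of cartridge_center in the frame of stand between -0.06 and 0.06 m and height (world z) of cartridge_center below 0.042 m), for 0.1 s.
3. the push rod hangs on the hook (x of rod_flange in the frame of hook between -0.112 and 0.112 m and y of rod_flange in the frame of hook between -0.012 and 0.012 m and z of rod_flange in the frame of hook between 0.12 and 0.135 m and angle between push_rod's own z axis and vertical below 0.2 rad), for 0.2 s.
At the end, for the whole second after the job is handed in: Cartridge in the tray (its middle within the tray outline, below 42 mm); push rod hanging on the hook by its flange (underside 120 to 135 mm up, within 12 mm of the line midway between the bars, tilt under 0.2 rad); stirrer hanging likewise; all at rest (all of step 2 and all of step 3 and x of stirrer_flange in the frame of hook between -0.112 and 0.112 m and y of stirrer_flange in the frame of hook between -0.012 and 0.012 m and z of stirrer_flange in the frame of hook between 0.12 and 0.135 m and angle between stirrer's own z axis and vertical below 0.2 rad and linear speed of each of push_rod, stirrer, cartridge below 0.03 m/s); the robot touches nothing.
It fails at once if the stirrer comes off the hook (height (world z) of stirrer_flange below 0.11 m or y of stirrer_flange in the frame of hook above 0.03 m or y of stirrer_flange in the frame of hook below -0.03 m).
It fails at once if a bystander is shifted by more than 40 mm (distance of any of tint_jar, spatula, ink_pot from where it was at the start of the episode above 0.04 m).
It also fails if it takes over 48 s, if anything falls off the work surface, if the arm or the gripper's body presses on something with over 40 N, if the wrist force passes 120 N, or if a joint passes its speed limit or range.

### The arm

A 6-joint arm with a two-finger parallel gripper is mounted at the origin on the work surface. World frame = base frame: x ahead of the robot, y to its left, z up, the work surface at z = 0. Lengths are in m, angles in rad, forces in N, time in s.
With the tool pointing down it reaches from about 0.325 to 0.775 m from the base axis. Payload 5.5 kg.
Tool frame: the origin (TCP) lies at the very end of the fingers, on their centre line; the grasp point (between the pads) lies 19 mm behind it; z points along the fingers, y is the line along which they close (so a half turn about z gives the same grasp; the last joint's range is limited). The gripper opens to 88 mm and grips with 3 to 60 N. Pads are 20 mm wide; open, the fingers measure 115 mm over their backs; the gripper's body (75 mm by 178 mm) begins 61 mm behind the grasp point.
Start: joints at [-1.337, 0.091, 1.231, -0, 1.82, -0.057], TCP at [0.172, -0.575, 0.223] pointing down, gripper open.
Joint ranges: [-2.87, 2.87], [-0.86, 2.18], [0.17, 2.46], [-1.51, 4.65], [0.06, 2.69], [-2.65, 2.65]. Speed limits (rad/s): [2.57, 2.57, 3.01, 3.14, 3.14, 3.14].

### API

Orientations are given as a unit quaternion [w, x, y, z].
In Python, from bench import get_obs, capture, sign_off, recognise, cut_out gives the robot as it stands.
- The arm moves only by the tool move_arm, never from a script. Its argument "rows" is a list of rows, each a list of 6 numbers: the shift along the world's x, y, z in mm, then the turn, a rotation vector about the world's x, y, z in rad. In form: [[x, y, z, rx, ry, rz], ...]. A call has 1 to 8 rows; each row shifts and turns the commanded pose from where the row before left it; what a row does not reach is not made up. A row lasts 1/10 s, in which the tool goes at most 50 mm and 8.59 degrees, less where a joint would pass 70% of its speed; a pose out of reach is approached as far as the arm can. A call is refused whole if a number of a shift passes 50 or a number of a turn 0.15, either way. A call with a gripper value outside its range is refused whole. "hand" is the opening, from -1 (shut) to 1 (fully open), set as the call begins (left out, the last holds). The fingers move at their own pace and stop on an object; "squeeze" is the grip in N (left out, the last holds). Time passes only in rows, so rows that do not move let the fingers close. It gives the time, the measured TCP pose, the force, the opening and the grip force at its end, in the units of the state.
- get_obs(): the state, without advancing time (a new reading comes with each control period).
- capture(name): name is "side" or "top" or "wrist"; returns a dict with "pixels" (480x640x3 uint8, blue, green, red), "mtx" (3x3 intrinsics, pixels), "k1" (the pictures are not rectified: a ray, as slopes to the right and down, at radius r is drawn at 1 + k1 r^2 times it, then the intrinsics apply), "xyz" and "attitude" of the camera in the world; the wrist camera has in their place "mount" (4x4, takes a point from camera to tool coordinates, whose origin is the TCP and whose axes are the flange's). Camera axes: x right, y up, looking along -z (the intrinsics and any distortion apply to the point x, -y, -z); pixel columns grow to the right and rows downward; lengths in m; the calibration is good to about 2 mm. A picture is of the moment at which its call begins: read the wrist's pose just before it. There is no depth.
- sign_off(): hands the job in; it is judged then, once.
Trained networks look in a picture, given as the dict that the camera call returned (one of the last four; its "shot" number tells which), for a name from the list of things; names that differ only in an ending like _2 or _b are one class to them, and where a whole thing is asked for, a point or a joint stands for the part that bears it (a point fixed in the world has none). Each returns a list of dicts, best first, with "p" (0 to 1); they miss things now and then, are a little off and sometimes report something else, mostly with a low value. They report only what shows in the picture. A call takes as long as a camera call. They do not tell look-alikes from the thing itself.
- recognise(picture, label): "box" ([centre column, centre row, width, height] in pixels, round what is visible of it).
- cut_out(picture, label): "pixels" (480x640 bool, what is visible of it) and "box" ([centre column, centre row, width, height] in pixels, round what is visible of it).
The state is a dict: "time_s": time; "qpos": joint angles; "qvel": joint speeds; "tau": joint torques, N m; "position": TCP position; "tcp_rot": TCP orientation; "ft_force": force on the tool from outside, world axes, zero at the start; "torque": the same for the moment, N m; "opening": finger opening in m; "grasp_force": force on a finger pad.
Only numpy, scipy, OpenCV 4.12 (cv2) and the standard library are available. Lean on these libraries where they do the work, as an engineer would, in place of code of your own. Each camera call takes 0.05 s, during which the arm holds its last target. There are 200 camera calls.

## Working session

There is one attempt and no reset: what is moved stays moved. The work goes in short steps, Python scripts to look and compute and a tool call to move; the robot and the scene stay as the last step left them, time stands still between calls to the robot, and variables do not carry over. Pictures are saved under pics/ and viewed, at most 12 in all, crops included, and the job is handed in when it is done.

Besides the shell and the picture viewer there is one more tool, called after "Request:" as name(argument=value, ...), one argument or row to a line, values as JSON. move_arm: Moves the arm, as the interface text tells. Its arguments: {"type":"object","properties":{"rows":{"type":"array","items":{"type":"array","items":{"type":"number"}}},"hand":{"type":"number"},"squeeze":{"type":"number"}},"required":["rows"]}

```bash
mkdir -p pics; ls
cat > h.py <<'E'
import numpy as np,cv2
from scipy.spatial.transform import Rotation as R
from bench import get_obs,capture,sign_off,recognise,cut_out
def q2R(q): return R.from_quat([q[1],q[2],q[3],q[0]]).as_matrix()
def cam(c,o=None):
    if 'mount' in c:
        T=np.eye(4);T[:3,:3]=q2R(o['tcp_rot']);T[:3,3]=o['position'];M=T@np.array(c['mount']);return M[:3,:3],M[:3,3]
    a=np.array(c['attitude']); return (q2R(a) if a.size==4 else a.reshape(3,3)),np.array(c['xyz'])
def ray(c,uv,o=None):
    Rm,t=cam(c,o);K=np.array(c['mtx']);p=cv2.undistortPoints(np.array([[uv]],float),K,np.array([c['k1'],0,0,0.]))[0,0]
    return t,Rm@np.array([p[0],-p[1],-1])
def atz(c,uv,z,o=None):
    t,d=ray(c,uv,o);return t+d*(z-t[2])/d[2]
def proj(c,P,o=None):
    Rm,t=cam(c,o);p=(np.atleast_2d(P)-t)@Rm;p=p*[1,-1,-1]
    return cv2.projectPoints(p,np.zeros(3),np.zeros(3),np.array(c['mtx']),np.array([c['k1'],0,0,0.]))[0][:,0]
E
python3 - <<'E'
from h import *
o=get_obs();print(o['time_s'],o['position'],o['tcp_rot'])
for n in ['top','side']:
    c=capture(n);cv2.imwrite(f'pics/{n}0.png',c['pixels']);print(n,c.get('xyz'),c.get('attitude'),c['k1'],np.array(c['mtx']).tolist())
    for l in ['push_rod','stand','hook','stirrer','rinse_block','tint_jar','spatula','ink_pot','cartridge']:
        print(l,[(round(d['p'],2),np.round(d['box']).tolist()) for d in recognise(c,l)][:4])
E
```

```text
pics
0.0 [ 0.17195187 -0.57451685  0.22152043] [-9.67142865e-04  9.89448505e-01  1.44881723e-01 -8.12237701e-05]
top [0.24833838 0.01028798 1.0974524 ] [ 0.7217163   0.07561128 -0.07418645 -0.68403574] -0.10811079724709116 [[439.6439935473957, 0.0, 323.7210719344678], [0.0, 439.6439935473957, 246.73716264503886], [0.0, 0.0, 1.0]]
push_rod [(0.66, [192.0, 230.0, 19.0, 15.0]), (0.62, [205.0, 185.0, 13.0, 15.0])]
stand [(0.97, [337.0, 195.0, 61.0, 72.0]), (0.97, [210.0, 324.0, 76.0, 79.0]), (0.61, [460.0, 375.0, 81.0, 79.0]), (0.57, [194.0, 229.0, 22.0, 14.0])]
hook []
stirrer [(0.56, [439.0, 223.0, 19.0, 24.0]), (0.38, [336.0, 198.0, 61.0, 70.0])]
rinse_block [(0.63, [204.0, 238.0, 54.0, 56.0])]
tint_jar [(0.59, [417.0, 156.0, 27.0, 31.0])]
spatula [(0.78, [329.0, 288.0, 29.0, 118.0])]
ink_pot [(0.66, [258.0, 151.0, 26.0, 30.0]), (0.29, [336.0, 197.0, 63.0, 70.0]), (0.28, [418.0, 156.0, 28.0, 33.0])]
cartridge [(0.53, [336.0, 186.0, 6.0, 7.0])]
side [-0.17587157  0.57343981  1.04766141] [-0.36525944 -0.14843058  0.32999438  0.85770486] -0.03992036801718597 [[599.9253199698464, 0.0, 315.7379171161199], [0.0, 599.9253199698464, 238.31282954325434], [0.0, 0.0, 1.0]]
push_rod [(0.76, [176.0, 322.0, 20.0, 28.0]), (0.5, [145.0, 299.0, 17.0, 31.0]), (0.27, [366.0, 176.0, 18.0, 40.0])]
stand [(0.85, [270.0, 398.0, 106.0, 112.0]), (0.69, [268.0, 223.0, 85.0, 86.0]), (0.69, [500.0, 254.0, 81.0, 83.0])]
hook [(0.95, [373.0, 198.0, 80.0, 82.0]), (0.54, [267.0, 220.0, 85.0, 88.0])]
stirrer [(0.74, [367.0, 176.0, 14.0, 45.0])]
rinse_block [(0.65, [186.0, 345.0, 61.0, 75.0])]
tint_jar [(0.93, [299.0, 164.0, 21.0, 34.0])]
spatula [(0.88, [342.0, 293.0, 83.0, 88.0])]
ink_pot [(0.89, [167.0, 247.0, 36.0, 33.0])]
cartridge [(0.39, [168.0, 248.0, 34.0, 32.0]), (0.31, [341.0, 295.0, 89.0, 91.0])]
```

View pics/top0.png

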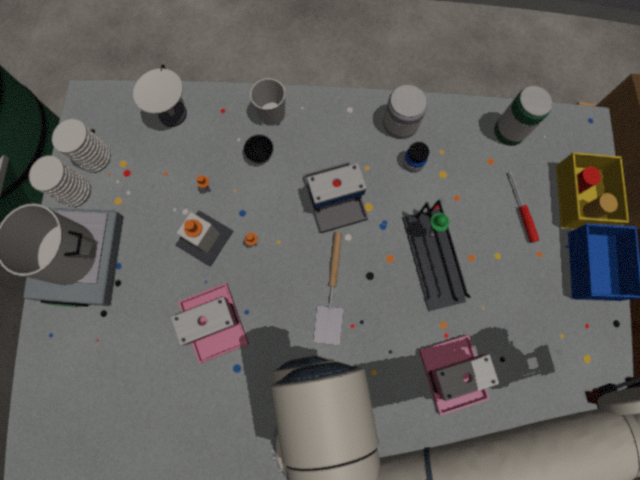

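View pics/side0.png

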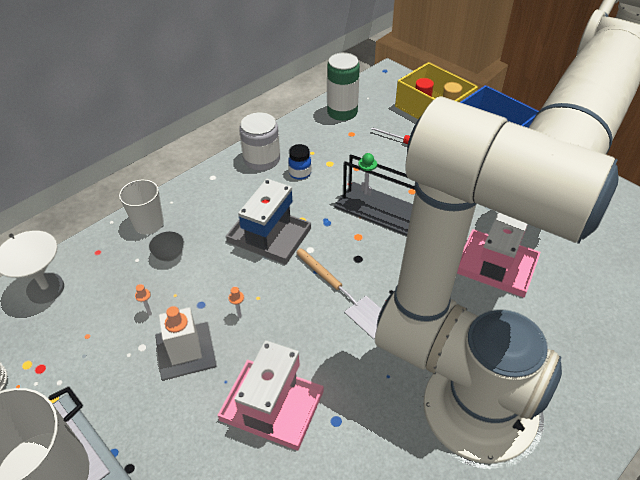

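Rods: three orange ones, top view (193,229) in the white block, (203,182) and (251,240) standing free and visibly smaller. The one in the block fits the description. The stand meant is the one with the blue block (337,186); the others are pink. The next crop confirms this.

Run:
```python
from h import *
s=cv2.imread('pics/side0.png');t=cv2.imread('pics/top0.png')
f=lambda im,x,y,w,h,k:cv2.resize(im[y:y+h,x:x+w],(w*k,h*k),interpolation=cv2.INTER_CUBIC)
a=np.hstack([f(s,125,270,133,100,3),f(t,170,165,100,75,4)]);a2=a[:,:798]
b=np.hstack([f(t,295,155,100,75,4),f(t,390,190,100,75,4)[:,:399]])
cv2.imwrite('pics/crops.png',np.vstack([a2[:300,:798],b[:300,:798]]))
```

```text
(no output)
```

View pics/crops.png

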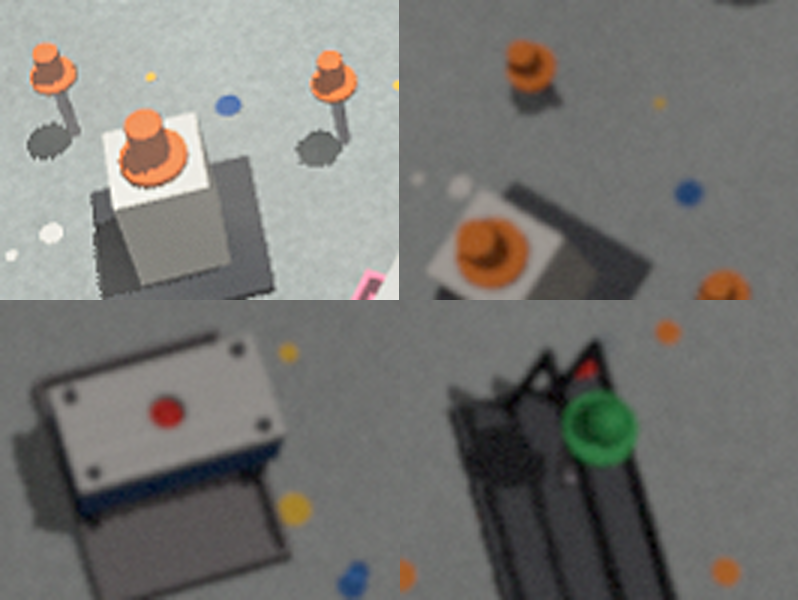

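The crop shows that the rod in the block is clearly larger than the two free ones, so it is the one meant. The blue head's hole is at (337,183) with red inside. The stirrer flange is at (440,222), on the far part of the hook.

Run:
```python
from h import *
t=capture('top');s=capture('side')
pr=lambda n,p:print(n,np.round(p*1000,1))
pr('flange t',atz(t,(193.3,228),.106)); pr('grip top t',atz(t,(191,225),.140))
pr('grip top s',atz(s,(173,309.5),.140));pr('flange s',atz(s,(176,322),.106))
pr('hole t',atz(t,(336.8,183.3),.118));pr('hole s',atz(s,(265.5,200.5),.118))
pr('stir t',atz(t,(440,222),.133))
# cap corners screws top
for q in [(312.5,179),(354.3,167.3),(361,186),(318.3,198)]: pr('screw',atz(t,q,.118))
img=t['pixels']; hsv=cv2.cvtColor(img,cv2.COLOR_BGR2HSV)
for nm,c,lo,hi,z in [('orange top',t,(5,120,90),(20,255,255),.106),('orange side',s,(5,120,90),(20,255,255),.106)]:
    m=cv2.inRange(cv2.cvtColor(c['pixels'],cv2.COLOR_BGR2HSV),lo,hi)
    n,l,st,ce=cv2.connectedComponentsWithStats(m)
    for i in range(1,n):
        if st[i,4]>60: print(nm,st[i],np.round(atz(c,ce[i],z)*1000,1))
g=cv2.inRange(hsv,(45,80,40),(85,255,255))[200:245,420:460];ys,xs=np.nonzero(g);print('green box',xs.min()+420,xs.max()+420,ys.min()+200,ys.max()+200)
cv2.imwrite('pics/hook.png',cv2.resize(cv2.convertScaleAbs(img[190:315,395:475],alpha=2.2),None,fx=4.7,fy=4.7,interpolation=cv2.INTER_CUBIC))
```

```text
flange t [490.3 326.4 106. ]
grip top t [488.7 321.7 140. ]
grip top s [489.1 324.6 140. ]
flange s [485.8 327.9 106. ]
hole t [613.7  -4.7 118. ]
hole s [609.6  -1.4 118. ]
stir t [ 528.4 -245.3  133. ]
screw [621.4  53.1 118. ]
screw [656.5 -44.5 118. ]
screw [610.2 -62.  118. ]
screw [575.   36.8 118. ]
orange top [582 166  20  24  72] [ 681.3 -654.6  106. ]
orange top [197 175  12  13 121] [607.5 318.8 106. ]
orange top [599 193  19  20 283] [ 613.4 -685.2  106. ]
orange top [185 220  17  17 227] [491.1 328.2 106. ]
orange top [245 233  13  13 130] [471.4 188.3 106. ]
orange side [ 375    0  138   92 4413] [ 775.3 -881.3  106. ]
orange side [444  82  18  18 235] [ 592.8 -657.3  106. ]
orange side [229 287  15  17 170] [455.4 207.5 106. ]
orange side [135 289  15  12  75] [582.6 338.7 106. ]
orange side [165 307  22  25 275] [491.3 324.9 106. ]
green box 430 448 212 231
```

View pics/hook.png

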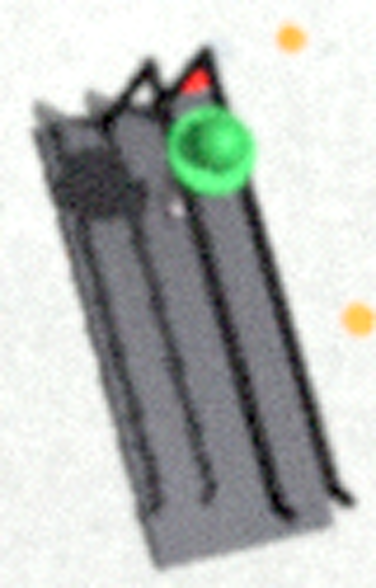

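The enhanced crop shows the two bars running from the far end, (150,62) and (210,50) in the crop, down to the turned-up near end at (265,495) and (325,480). The stirrer hangs near the far (+x) end, so the near half is free. Now I'll go to the rod.

Request:
move_arm(
  rows=[
    [18,40,5,0,0,0.1],
    [18,40,5,0,0,0.1],
    [18,40,0,0,0,0.1],
    [18,40,0,0,0,0.1],
    [18,40,0,0,0,0.1],
    [18,40,0,0,0,0.1],
    [18,40,0,0,0,0.1],
    [18,40,0,0,0,0.1],
  ],
  hand=1,
)

```text
time_s: 1.9
position: [0.3163, -0.2532, 0.2329]
tcp_rot: [0.0, 0.854, 0.52, 0.0]
ft_force: [0.6, 0.2, -0.2]
opening: 0.0876
grasp_force: 0.0
```

Request:
move_arm(
  rows=[
    [18,40,0,0,0,0.1],
    [18,40,0,0,0,0.1],
    [18,40,0,0,0,0.1],
    [18,40,0,0,0,0.1],
    [15,40,0,0,0,0.1],
    [15,40,0,0,0,0.1],
    [15,40,0,0,0,0.1],
    [15,40,0,0,0,0.1],
  ],
)

```text
time_s: 2.7
position: [0.4483, 0.0671, 0.2329]
tcp_rot: [0.0, 0.584, 0.812, 0.0]
ft_force: [0.5, -0.6, 1.0]
opening: 0.0882
grasp_force: 0.0
```

Run:
```python
from h import *
o=get_obs();print(o['time_s'],o['position'],o['qpos'],q2R(o['tcp_rot']).round(2))
t=capture('top')
for q in [(433.3,201.9),(457.8,293.6)]: print('mid',atz(t,q,.125).round(4))
for q in [(395+150/4.7,190+62/4.7),(395+265/4.7,190+495/4.7),(395+210/4.7,190+50/4.7),(395+325/4.7,190+480/4.7)]: print('bar',atz(t,q,.125).round(4))
```

```text
2.7 [0.44830426 0.06705129 0.23293032] [ 7.34874960e-02 -3.02187406e-01  1.57852870e+00 -1.33940356e-04
  1.86432990e+00 -2.50935010e-01] [[-0.32  0.95  0.  ]
 [ 0.95  0.32 -0.  ]
 [-0.    0.   -1.  ]]
mid [ 0.5785 -0.2319  0.125 ]
mid [ 0.3668 -0.2877  0.125 ]
bar [ 0.5744 -0.2168  0.125 ]
bar [ 0.3622 -0.273   0.125 ]
bar [ 0.5825 -0.247   0.125 ]
bar [ 0.3707 -0.3022  0.125 ]
```

Request:
move_arm(
  rows=[
    [6,37,0,0,0,0.05],
    [6,37,0,0,0,0.05],
    [6,37,0,0,0,0.05],
    [6,37,0,0,0,0.05],
    [6,37,0,0,0,0.05],
    [6,37,0,0,0,0.05],
    [6,36,0,0,0,0.05],
    [0,0,0,0,0,0],
  ],
)

```text
time_s: 3.55
position: [0.4896, 0.3264, 0.231]
tcp_rot: [-0.001, 0.433, 0.901, -0.0]
ft_force: [-0.3, -1.1, -0.4]
opening: 0.0879
grasp_force: 0.0
```

```bash
cat >> h.py <<'E'
def orange(c,o,z,name):
    hsv=cv2.cvtColor(c['pixels'],cv2.COLOR_BGR2HSV);m=cv2.inRange(hsv,(4,120,70),(20,255,255))
    n,l,st,ce=cv2.connectedComponentsWithStats(m)
    for i in range(1,n):
        if st[i,4]>400: print(name,st[i],np.round(atz(c,ce[i],z,o)*1000,1))
E
python3 - <<'E'
from h import *
o=get_obs();w=capture('wrist');print(o['position'],np.array(w['mount']).round(3),w['mtx'],w['k1'])
print('rod',[(d['p'],d['box']) for d in recognise(w,'push_rod')])
orange(w,o,.106,'or')
cv2.imwrite('pics/w1.png',w['pixels'])
E
```

```text
[0.48963166 0.32635575 0.23097656] [[ 0.001  0.963  0.27   0.074]
 [ 1.    -0.001 -0.001 -0.   ]
 [-0.001  0.27  -0.963 -0.161]
 [ 0.     0.     0.     1.   ]] [[377.69315217   0.         321.66711165]
 [  0.         377.69315217 242.36832571]
 [  0.           0.           1.        ]] -0.06356930162648788
rod [(0.72, [233.4, 318.4, 24.8, 50.8]), (0.61, [321.7, 235.2, 53.2, 57.8])]
or [ 296  206   55   55 2312] [489.2 328.4 106. ]
or [218 308  26  37 486] [480.4 216.8 106. ]
```

View pics/w1.png

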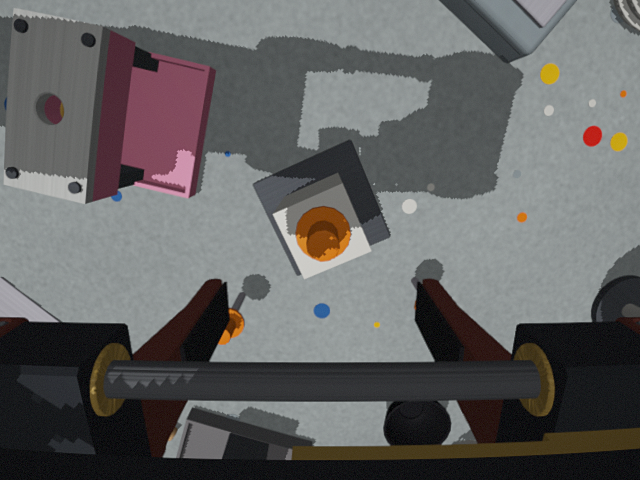

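The wrist view shows the block with the flange centred at (323,233), between the fingers. The small rods, near (230,325) and (428,290), lie clear of the finger path. Descending and gripping.

Request:
move_arm(
  rows=[
    [0,1,-30,0,0,0],
    [0,0,-30,0,0,0],
    [0,0,-30,0,0,0],
    [0,0,-20,0,0,0],
    [0,0,-10,0,0,0],
    [0,0,0,0,0,0],
  ],
)

```text
time_s: 4.25
position: [0.4896, 0.3227, 0.1116]
tcp_rot: [-0.001, 0.436, 0.9, -0.001]
ft_force: [0.3, 0.4, -0.8]
opening: 0.088
grasp_force: 0.0
```

Request:
move_arm(
  rows=[
    [0,0,0,0,0,0],
    [0,0,0,0,0,0],
    [0,0,0,0,0,0],
    [0,0,0,0,0,0],
    [0,0,0,0,0,0],
    [0,0,0,0,0,0],
    [0,0,0,0,0,0],
    [0,0,0,0,0,0],
  ],
  hand=-1,
  squeeze=50,
)

```text
time_s: 5.05
position: [0.49, 0.3242, 0.1126]
tcp_rot: [-0.0, 0.435, 0.9, -0.0]
ft_force: [0.4, -0.0, 0.6]
opening: 0.0275
grasp_force: 0.6
```

Request:
move_arm(
  rows=[
    [0,0,0,0,0,0],
    [0,0,0,0,0,0],
    [0,0,0,0,0,0],
    [0,0,0,0,0,0],
  ],
)

```text
time_s: 5.45
position: [0.49, 0.3242, 0.1126]
tcp_rot: [-0.0, 0.435, 0.9, 0.0]
ft_force: [0.4, 0.7, -0.3]
opening: 0.023
grasp_force: 50.0
```

Request:
move_arm(
  rows=[
    [0,0,10,0,0,0],
    [0,0,25,0,0,0],
    [0,0,30,0,0,0],
    [0,0,30,0,0,0],
    [0,0,30,0,0,0],
    [0,0,25,0,0,0],
    [0,0,0,0,0,0],
  ],
)

```text
time_s: 6.15
position: [0.4909, 0.3247, 0.268]
tcp_rot: [0.002, 0.435, 0.9, 0.003]
ft_force: [0.5, 1.0, -0.0]
opening: 0.0231
grasp_force: 50.0
```

Run:
```python
from h import *
o=get_obs();w=capture('wrist');s=capture('side');t=capture('top');print(o['position'],o['opening'])
z=o['position'][2]-.0066
orange(w,o,z,'w');orange(s,None,z,'s');orange(t,None,z,'t')
h=np.hstack([w['pixels'][200:480,180:460],s['pixels'][180:460,60:340]]);cv2.imwrite('pics/g.png',h)
```

```text
[0.49090303 0.32468017 0.26796485] 0.023096848566377625
w [ 279  245   86  104 5685] [490.1 326.  261.4]
w [405 273  30  32 740] [525.7 357.7 261.4]
w [220 291  30  32 730] [460.5 294.5 261.4]
s [  375     0   205   133 10583] [ 515.3 -699.2  261.4]
s [  547     0    93   185 10354] [ 218.4 -690.   261.4]
s [147 253  25  29 401] [489.4 329.1 261.4]
```

View pics/g.png

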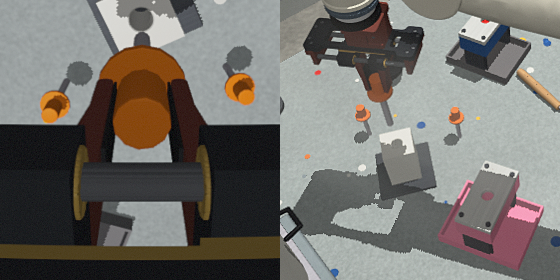

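Run:
```python
from h import *
o=get_obs();w=capture('wrist')
o0={'tcp_rot':[1,0,0,0],'position':[0,0,0]}
for dx in (-3,0,3):
    a=np.linspace(-1.5,1.5,60)
    f=[[.001*dx+.022*np.cos(b),.022*np.sin(b),zz] for b in a for zz in(-.0066,-.0126)]
    t=[[.001*dx+.006*np.cos(b),.006*np.sin(b),.1026] for b in np.linspace(0,6.28,60)]
    pf=proj(w,f,o0);pt=proj(w,t,o0)
    print(dx,'flange x',pf[:,0].min(),pf[:,0].max(),'toprow',pf[:,1].min(),'tip x',pt[:,0].min(),pt[:,0].max(),'row',pt[:,1].min(),pt[:,1].max())
im=w['pixels'][200:270,290:354];cv2.imwrite('pics/tip.png',cv2.resize(im,None,fx=8,fy=8,interpolation=cv2.INTER_NEAREST))
```

```text
-3 flange x 270.84007569786615 371.67883050853186 toprow 268.8143249066377 tip x 313.0507665107145 329.51472875657197 row 238.80355742681513 254.60292256446155
0 flange x 270.5767714839817 371.95683639072064 toprow 262.26646199526476 tip x 313.0309729827866 329.5436706369181 row 234.79228729076164 250.68544527183542
3 flange x 270.3125051396423 372.2359920568148 toprow 255.65100345316372 tip x 313.01118417249205 329.5726727141603 row 230.7574563339127 246.74456686547205
```

View pics/tip.png

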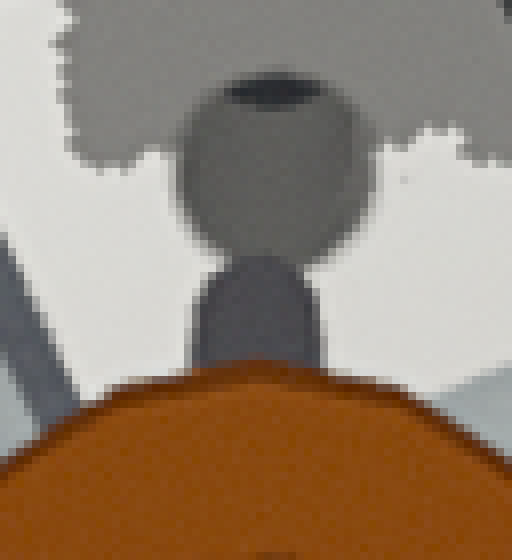

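Run:
```python
from h import *
o=get_obs();w=capture('wrist')
o0={'tcp_rot':[1,0,0,0],'position':[0,0,0]}
for dx in (0,3):
    a=np.linspace(-1.5,1.5,60)
    f=[[.001*dx+.022*np.cos(b),.022*np.sin(b),zz] for b in a for zz in(.0066,.0126)]
    pf=proj(w,f,o0);print(dx,pf[:,1].min(),pf[:,0].min(),pf[:,0].max())
m=np.array(w['mount'])[:3,:3]
RR=q2R(o['tcp_rot']);print(RR.round(3),o['position'])
tip=np.array(o['position'])+RR@[.0022,.0002,.1026];print('tip',tip)
```

```text
0 249.47441209552483 275.6905420645258 366.8500025319214
3 243.4756650228364 275.4818730278859 367.0721910635737
[[-0.621  0.784 -0.003]
 [ 0.784  0.621 -0.002]
 [ 0.    -0.003 -1.   ]] [0.48960632 0.32390743 0.26042874]
tip [0.48810968 0.32558739 0.15782963]
```

Request:
move_arm(
  rows=[
    [15,-40,0,0,0,0],
    [16,-42,0,0,0,0],
    [16,-42,0,0,0,0],
    [16,-42,0,0,0,0],
    [16,-42,0,0,0,0],
    [16,-42,0,0,0,0],
    [16,-42,0,0,0,0],
    [14,-38,0,0,0,0],
  ],
)

```text
time_s: 7.2
position: [0.615, -0.008, 0.2606]
tcp_rot: [-0.001, 0.436, 0.9, -0.001]
ft_force: [0.7, 0.0, -0.8]
opening: 0.0231
grasp_force: 50.0
```

Request:
move_arm(
  rows=[
    [0,0,0,0,0,0],
    [0,0,0,0,0,0],
    [0,0,0,0,0,0],
  ],
)

```text
time_s: 7.5
position: [0.6146, -0.0049, 0.2618]
tcp_rot: [-0.001, 0.435, 0.9, -0.0]
ft_force: [0.9, -0.1, -0.7]
opening: 0.0231
grasp_force: 50.0
```

Run:
```python
from h import *
o=get_obs();w=capture('wrist')
RR=q2R(o['tcp_rot']);tip=np.array(o['position'])+RR@[.0022,.0002,.1026];print('tip',tip,o['position'],proj(w,tip,o))
for q in ([613,-4],[610,-1.4]): print(proj(w,[q[0]/1e3,q[1]/1e3,.118],o))
u,v=proj(w,[.613,-.004,.118],o)[0].astype(int);u0,v0=max(u-50,0),max(v-40,0)
print('crop',u0,v0);cv2.imwrite('pics/hole.png',cv2.resize(w['pixels'][v0:v0+90,u0:u0+100],None,fx=6,fy=6,interpolation=cv2.INTER_NEAREST))
```

```text
tip [ 0.61326176 -0.00299878  0.15916049] [ 0.61462871 -0.00490486  0.26175746] [[321.56747147 239.86904874]]
[[320.57926625 227.59277875]]
[[319.69563483 223.001547  ]]
crop 270 187
```

View pics/hole.png

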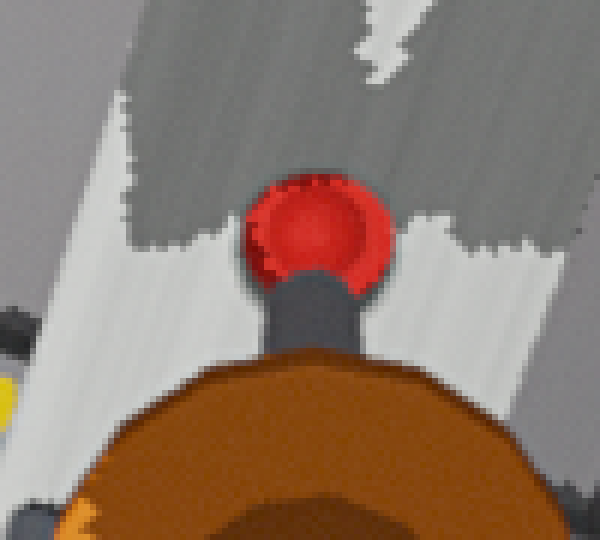

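The crop shows the red dome in the hole at about (323,228) in full-image pixels. The tip sits about 1 mm off its axis, so I'll shift slightly and push.

Request:
move_arm(
  rows=[
    [1.3,0.4,-10,0,0,0],
    [0,0,-20,0,0,0],
    [0,0,-15,0,0,0],
    [0,0,-5,0,0,0],
    [0,0,-5,0,0,0],
    [0,0,-5,0,0,0],
    [0,0,-5,0,0,0],
  ],
)

```text
time_s: 8.25
position: [0.617, -0.0046, 0.2004]
tcp_rot: [0.002, 0.435, 0.901, 0.001]
ft_force: [0.9, 0.4, 1.3]
opening: 0.0232
grasp_force: 50.0
```

Request:
move_arm(
  rows=[
    [0,0,-5,0,0,0],
    [0,0,-5,0,0,0],
    [0,0,-5,0,0,0],
    [0,0,-5,0,0,0],
    [0,0,-5,0,0,0],
    [0,0,-3,0,0,0],
    [0,0,0,0,0,0],
    [0,0,0,0,0,0],
  ],
)

```text
time_s: 9.05
position: [0.6162, -0.0055, 0.1694]
tcp_rot: [-0.0, 0.435, 0.9, -0.0]
ft_force: [0.7, 0.1, -0.3]
opening: 0.0229
grasp_force: 50.0
```

Run:
```python
from h import *
o=get_obs();w=capture('wrist');s=capture('side');print(o['position'],o['ft_force'],o['opening'])
for c in (w,s):print([(round(d['p'],2),np.round(d['box'])) for d in recognise(c,'cartridge')])
cv2.imwrite('pics/p.png',np.hstack([cv2.resize(w['pixels'],(400,300)),cv2.resize(s['pixels'][160:310,180:380],(400,300))]))
```

```text
[ 0.61624517 -0.00548828  0.16941884] [ 0.72235424  0.06453945 -0.32733101] 0.02286332574635957
[(0.17, array([ 79., 360., 158., 194.]))]
[]
```

View pics/p.png

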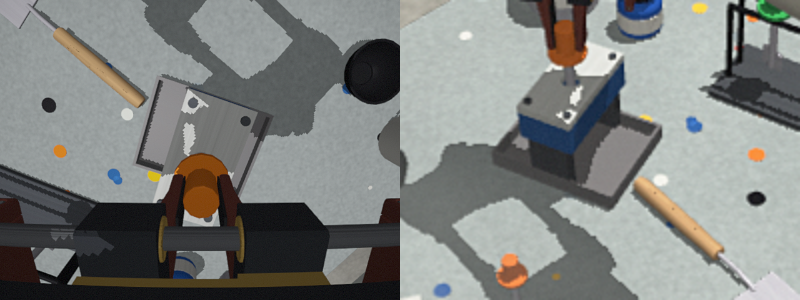

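Request:
move_arm(
  rows=[
    [0,0,15,0,0,0],
    [0,0,20,0,0,0],
    [0,0,20,0,0,0],
    [0,0,20,0,0,0],
    [0,0,20,0,0,0],
    [0,0,15,0,0,0],
    [0,0,0,0,0,0],
    [0,0,0,0,0,0],
  ],
)

```text
time_s: 10.05
position: [0.6165, -0.0054, 0.2804]
tcp_rot: [0.001, 0.435, 0.9, 0.0]
ft_force: [0.4, -0.4, -1.7]
opening: 0.0232
grasp_force: 50.0
```

Run:
```python
from h import *
o=get_obs();w=capture('wrist');s=capture('side');print(o['position'],o['qpos'].round(2) if hasattr(o['qpos'],'round') else o['qpos'])
RR=q2R(o['tcp_rot']);tip=np.array(o['position'])+RR@[.0022,.0002,.1026];print('tip',tip)
for nm,c in (('w',w),('s',s)):
    print([(round(d['p'],2),np.round(d['box'])) for d in recognise(c,'cartridge')])
    h=cv2.cvtColor(c['pixels'],cv2.COLOR_BGR2HSV);m=cv2.inRange(h,(0,130,60),(4,255,255))|cv2.inRange(h,(174,130,60),(180,255,255))
    n,l,st,ce=cv2.connectedComponentsWithStats(m);print(nm,[x.tolist() for x in st[1:] if x[4]>12])
pix=w['pixels'][200:270,290:354];g=cv2.cvtColor(pix,cv2.COLOR_BGR2HSV);om=cv2.inRange(g,(4,120,60),(20,255,255));print('flange toprow',200+np.nonzero(om)[0].min())
```

```text
[ 0.61651233 -0.00541121  0.28035445] [-0.06  0.16  1.06  0.    1.93 -0.73]
tip [ 0.61544412 -0.00357038  0.17775274]
[(0.7, array([327., 220.,   9.,  15.])), (0.17, array([322., 292.,  83., 116.]))]
w [[56, 58, 9, 10, 71], [323, 210, 10, 17, 118], [60, 435, 54, 20, 533]]
[]
s [[253, 78, 14, 8, 37], [417, 79, 16, 12, 103], [241, 80, 13, 8, 33], [268, 87, 7, 11, 29], [290, 108, 6, 5, 17], [244, 117, 5, 9, 19], [95, 250, 6, 5, 20], [386, 299, 5, 4, 16], [35, 365, 11, 9, 75]]
flange toprow 245
```

Request:
move_arm(
  rows=[
    [-13.5,-19,0,0,0,-0.14],
    [-13.5,-19,0,0,0,-0.14],
    [-13.5,-19,0,0,0,-0.14],
    [-13.5,-19,0,0,0,-0.14],
    [-13.5,-19,0,0,0,-0.14],
    [-13.5,-19,0,0,0,-0.14],
    [-13.5,-19,0,0,0,-0.14],
  ],
)

```text
time_s: 10.95
position: [0.521, -0.139, 0.2788]
tcp_rot: [-0.0, 0.809, 0.587, -0.0]
ft_force: [0.1, -0.7, -0.7]
opening: 0.0233
grasp_force: 50.0
```

Request:
move_arm(
  rows=[
    [-13.5,-19,0,0,0,-0.14],
    [-13.5,-19,0,0,0,-0.14],
    [-13.5,-19,0,0,0,-0.14],
    [-13.5,-19,0,0,0,-0.14],
    [-13.5,-19,0,0,0,-0.14],
    [-13.5,-19,0,0,0,-0.14],
    [-13.5,-19,0,0,0,-0.14],
    [0,0,0,0,0,0],
  ],
)

```text
time_s: 11.75
position: [0.4258, -0.2731, 0.2789]
tcp_rot: [-0.0, 0.991, 0.137, -0.001]
ft_force: [-0.6, 0.5, -0.9]
opening: 0.0231
grasp_force: 50.0
```

Request:
move_arm(
  rows=[
    [0,0,0,0,0,0],
    [0,0,0,0,0,0],
  ],
)

```text
time_s: 11.95
position: [0.4277, -0.2708, 0.2793]
tcp_rot: [-0.0, 0.99, 0.141, -0.0]
ft_force: [0.3, 0.3, -1.8]
opening: 0.0234
grasp_force: 50.0
```

Run:
```python
from h import *
o=get_obs();w=capture('wrist');s=capture('side')
RR=q2R(o['tcp_rot']);tip=np.array(o['position'])+RR@[.0022,.0002,.1026];print('tip',tip,proj(w,tip,o),'toolx',RR[:,0],o['qpos'])
m=np.array([[.5785,-.2319,.125],[.3668,-.2877,.125]]);m=np.array([m[0]+(m[1]-m[0])*f for f in(.3,.5,.7)]);print(m,proj(w,m,o))
print([(round(d['p'],2),np.round(d['box'])) for d in recognise(s,'cartridge')])
cv2.imwrite('pics/hk.png',np.hstack([w['pixels'][:,120:520],cv2.resize(s['pixels'][160:310,200:333],(400,480))]))
```

```text
tip [ 0.42982678 -0.27026885  0.17672537] [[322.53948277 239.15249205]] toolx [9.60103022e-01 2.79646538e-01 1.34647999e-05] [-6.31911027e-01 -1.40770892e-01  1.35785205e+00  4.51266609e-04
  1.92503986e+00  6.55615780e-01]
[[ 0.51499 -0.24864  0.125  ]
 [ 0.47265 -0.2598   0.125  ]
 [ 0.43031 -0.27096  0.125  ]] [[326.53904013 116.18548991]
 [324.94268657 171.35236332]
 [323.44432273 223.02621804]]
[]
```

View pics/hk.png

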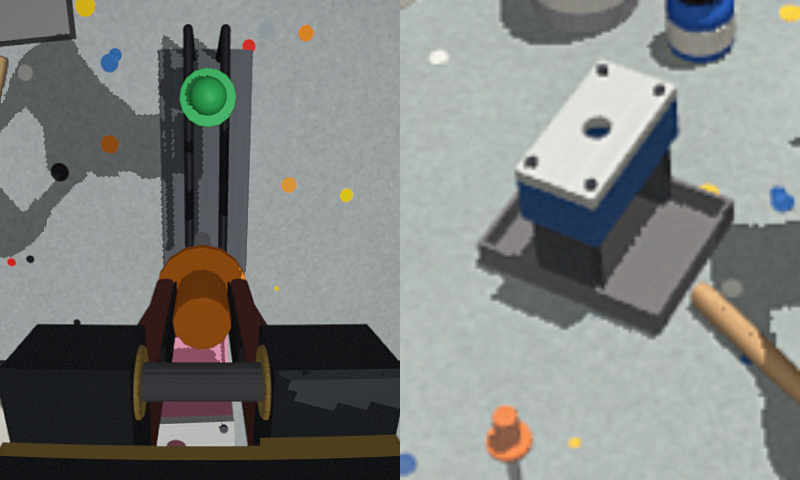

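Right: the access hole is now empty and the stand clear. Left: the stirrer hangs at (328,97), and the bars run down towards the rod, at about columns 308 and 344. Now I'll measure the midline precisely.

Run:
```python
from h import *
o=get_obs();w=capture('wrist');g=cv2.cvtColor(w['pixels'],cv2.COLOR_BGR2GRAY)
RR=q2R(o['tcp_rot']);T=np.array(o['position'])
tip=T+RR@[.0022,.0002,.1026]
for r in (150,175,200,215,228):
    row=g[r,295:360];x=np.nonzero(row<45)[0]+295
    sp=np.split(x,np.nonzero(np.diff(x)>1)[0]+1);sp=[(a[0],a[-1]) for a in sp if len(a)>3]
    print(r,sp)
    b=[atz(w,((a+c)/2,r),.125,o) for a,c in sp]
    if len(b)>=2:
        m=(b[0]+b[-1])/2;print('  mid tool y mm',((m-T)@RR)[1]*1000,'gap',np.linalg.norm(b[0]-b[-1])*1000,m.round(4))
r=w['pixels'][232:246,300:345];print(g[236,305:345].tolist())
```

```text
150 [(np.int64(303), np.int64(313)), (np.int64(339), np.int64(348))]
  mid tool y mm 2.7595878961797484 gap 28.97459010710909 [ 0.4895 -0.2556  0.125 ]
175 [(np.int64(305), np.int64(308)), (np.int64(310), np.int64(313)), (np.int64(339), np.int64(347))]
  mid tool y mm 2.0114763701961107 gap 30.267623634030343 [ 0.4699 -0.2605  0.125 ]
200 [(np.int64(305), np.int64(313)), (np.int64(339), np.int64(347))]
  mid tool y mm 3.1376229964425644 gap 28.668418417461666 [ 0.4501 -0.2675  0.125 ]
215 [(np.int64(305), np.int64(313)), (np.int64(339), np.int64(346))]
  mid tool y mm 2.980601454882273 gap 28.54231867611978 [ 0.4377 -0.2709  0.125 ]
228 [(np.int64(305), np.int64(313)), (np.int64(339), np.int64(342))]
  mid tool y mm 2.168576029839653 gap 27.08787989117877 [ 0.4265 -0.2733  0.125 ]
[39, 18, 19, 31, 45, 38, 30, 26, 16, 52, 67, 72, 73, 74, 74, 72, 71, 71, 72, 73, 71, 71, 70, 67, 79, 91, 90, 90, 89, 93, 89, 90, 95, 44, 20, 20, 27, 40, 41, 36]
```

Request:
move_arm(
  rows=[
    [0.5,-2,-10,0,0,0],
    [0,0,-20,0,0,0],
    [0,0,-15,0,0,0],
    [0,0,-10,0,0,0],
    [0,0,-10,0,0,0],
    [0,0,-10,0,0,0],
    [0,0,0,0,0,0],
  ],
)

```text
time_s: 12.85
position: [0.4274, -0.2731, 0.203]
tcp_rot: [-0.001, 0.99, 0.14, -0.001]
ft_force: [-0.3, -0.3, -1.3]
opening: 0.0232
grasp_force: 50.0
```

Run:
```python
from h import *
o=get_obs();w=capture('wrist');g=cv2.cvtColor(w['pixels'],cv2.COLOR_BGR2GRAY);print(o['position'],o['ft_force'])
RR=q2R(o['tcp_rot']);T=np.array(o['position'])
for r in (60,100,130,150,175,200,215,228):
    row=g[r,285:375];x=np.nonzero(row<45)[0]+285
    sp=np.split(x,np.nonzero(np.diff(x)>1)[0]+1);sp=[(int(a[0]),int(a[-1])) for a in sp if len(a)>3]
    b=[atz(w,((a+c)/2,r),.125,o) for a,c in sp]
    if len(b)>=2: m=(b[0]+b[-1])/2;print(r,sp,((m-T)@RR)[:2]*1000,np.linalg.norm(b[0]-b[-1])*1000)
```

```text
[ 0.4274436  -0.27312912  0.20298507] [-0.31736982 -0.30110237 -1.26133511]
130 [(295, 300), (302, 307), (341, 346), (348, 353)] [78.00492912  0.9137831 ] 32.373271137233324
150 [(294, 299), (302, 307), (340, 346), (349, 353)] [66.032391    0.79298774] 33.69883416548091
175 [(295, 307), (340, 352)] [50.6629071   0.67847326] 28.269741244874105
200 [(295, 307), (340, 352)] [34.8126514   0.71981451] 28.748072710027188
215 [(296, 307), (341, 351)] [25.04750016  0.9071028 ] 28.727632496684087
228 [(297, 307), (341, 351)] [16.41828777  1.0946075 ] 28.670737352960632
```

Request:
move_arm(
  rows=[
    [0.1,-0.5,-15,0,0,0],
    [0,0,-20,0,0,0],
    [0,0,-15,0,0,0],
    [0,0,-7,0,0,0],
    [0,0,-3,0,0,0],
    [0,0,-2,0,0,0],
    [0,0,0,0,0,0],
    [0,0,0,0,0,0],
  ],
)

```text
time_s: 13.7
position: [0.4282, -0.2741, 0.1434]
tcp_rot: [0.0, 0.99, 0.14, 0.0]
ft_force: [0.3, -1.0, -1.1]
opening: 0.023
grasp_force: 50.0
```

Request:
move_arm(
  rows=[
    [0,0,-1.5,0,0,0],
    [0,0,0,0,0,0],
    [0,0,0,0,0,0],
  ],
)

```text
time_s: 14.0
position: [0.428, -0.2739, 0.1412]
tcp_rot: [0.0, 0.99, 0.14, 0.0]
ft_force: [0.5, 0.2, -1.5]
opening: 0.0233
grasp_force: 50.0
```

Request:
move_arm(
  rows=[
    [0,0,-1,0,0,0],
    [0,0,0,0,0,0],
    [0,0,0,0,0,0],
  ],
)

```text
time_s: 14.3
position: [0.4279, -0.2739, 0.1401]
tcp_rot: [-0.0, 0.99, 0.14, -0.0]
ft_force: [0.0, -0.0, -0.6]
opening: 0.0231
grasp_force: 50.0
```

Request:
move_arm(
  rows=[
    [0,0,-1,0,0,0],
    [0,0,0,0,0,0],
    [0,0,0,0,0,0],
  ],
)

```text
time_s: 14.6
position: [0.428, -0.274, 0.1395]
tcp_rot: [0.0, 0.99, 0.14, 0.0]
ft_force: [-1.0, 0.4, 1.4]
opening: 0.0234
grasp_force: 50.0
```

Request:
move_arm(
  rows=[
    [0,0,0,0,0,0],
    [0,0,0,0,0,0],
    [0,0,0,0,0,0],
    [0,0,0,0,0,0],
    [0,0,0,0,0,0],
    [0,0,0,0,0,0],
  ],
  hand=0.3,
)

```text
time_s: 15.2
position: [0.4279, -0.2739, 0.1391]
tcp_rot: [-0.0, 0.99, 0.14, -0.0]
ft_force: [1.1, 0.5, 0.4]
opening: 0.057
grasp_force: 0.0
```

Request:
move_arm(
  rows=[
    [0,0,10,0,0,0],
    [0,0,20,0,0,0],
    [0,0,30,0,0,0],
    [0,0,30,0,0,0],
    [0,0,20,0,0,0],
    [0,0,0,0,0,0],
    [0,0,0,0,0,0],
    [0,0,0,0,0,0],
  ],
)

```text
time_s: 16.0
position: [0.4276, -0.2737, 0.2475]
tcp_rot: [-0.001, 0.99, 0.14, -0.001]
ft_force: [0.4, -0.6, 0.1]
opening: 0.0566
grasp_force: 0.0
```

Run:
```python
from h import *
o=get_obs();w=capture('wrist');t=capture('top');s=capture('side');print(o['position'],o['opening'])
orange(w,o,.133,'rod')
for c in (t,s):print([(round(d['p'],2),np.round(d['box'])) for d in recognise(c,'cartridge')],[(round(d['p'],2),np.round(d['box'])) for d in recognise(c,'stirrer')])
f=lambda i:cv2.resize(i,(266,300))
cv2.imwrite('pics/end.png',np.hstack([cv2.resize(w['pixels'],(400,300)),cv2.resize(t['pixels'][150:250,280:413],(400,300),interpolation=cv2.INTER_CUBIC)]))
```

```text
[ 0.42758542 -0.27368513  0.2475172 ] 0.056636584434040314
rod [ 294  205   58   58 2596] [ 430.9 -272.7  133. ]
[] [(0.75, array([438., 225.,  26.,  23.]))]
[] [(0.63, array([366., 175.,  17.,  41.]))]
```

View pics/end.png

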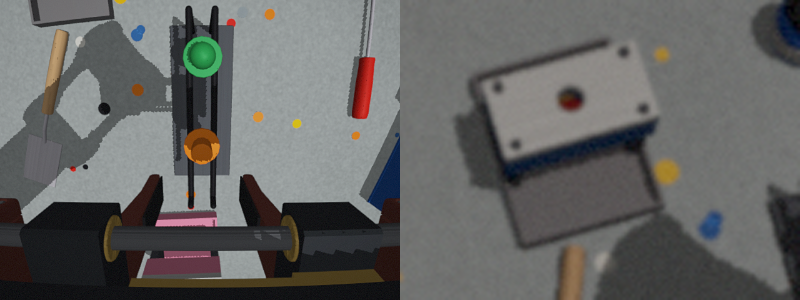

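The rod hangs on both bars, with its flange at about (431,-273) mm on the midline. The stirrer is undisturbed, and the cartridge shows red only deep below the emptied hole. Handing in.

```bash
python3 -c "
from h import *
print(sign_off())"
```

```text
the job is handed in; nothing more can be done
None
```

I pushed the cartridge out of the blue filter head, hung the push rod on the hook beside the stirrer and handed the job in at about 16 s; sign-off returned no verdict, and I only glimpsed the cartridge deep through the hole, so its resting place in the tray is inferred from how far I pushed.

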